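# Find a bearing cap's blind bore by feel and hold it bore-up for greasing

## Robot

A 6-joint arm with a two-finger parallel gripper is mounted at the origin on the work surface. World frame = base frame: x ahead of the robot, y to its left, z up, the work surface at z = 0. Lengths are in m, angles in rad, forces in N, time in s.
With the tool pointing down it reaches from about 0.425 to 1.125 m from the base axis. Payload 14.9 kg.
Tool frame: the origin (TCP) lies on the centre line of the jaws, within the pads' length; the fingertips stand 22 mm ahead of it and the grasp point (between the pads) lies 3 mm ahead of it; x points along the fingers, z is the direction in which the jaws open and shut, and the axes are right-handed (so a half turn about x gives the same grasp; the last joint's range is limited). The gripper opens to 91 mm and grips with 3 to 60 N. Pads are 32 mm wide; open, the fingers measure 118 mm over their backs; the gripper's body (76 mm by 178 mm) begins 60 mm behind the grasp point.
Start: joints at [1.273, 0.379, 1.734, -0, 1.028, -0.033], TCP at [0.183, 0.676, 0.236] pointing down, gripper open.
Joint ranges: [-2.77, 2.77], [-0.74, 2.19], [0, 2.66], [-1.06, 4.2], [0.31, 2.87], [-3.08, 3.08]. Speed limits (rad/s): [1.89, 1.89, 2.39, 3.14, 3.14, 3.14].

## Interface

Orientations are given as a unit quaternion [x, y, z, w].
In Python, from plant import telemetry, viewer, job gives the robot as it stands.
- The arm moves only by the tool apply_moves, never from a script. Its argument "commands" is a list of rows, each a list of 5 numbers: the shift along the tool's x, y, z in mm, then the turn about the tool's x in degrees, then the opening, from 0 (shut) to 1 (fully open). A call has 1 to 20 rows; each row is the pose to reach, as a shift and turn from the pose commanded when the call began, along the tool's axes at that moment; what a row does not reach only later rows make up. A row lasts 1/8 s, in which the tool goes at most 62.5 mm and 10.7 degrees, less where a joint would pass 70% of its speed; a pose out of reach is approached as far as the arm can. A call with a gripper value outside its range is refused whole. The fingers move at their own pace and stop on an object; "grip_force" is the grip in N (left out, the last holds). Time passes only in rows, so rows that repeat a pose let the fingers close. It gives the time, the measured TCP pose, the force and the opening at its end, in the units of the state.
- telemetry.get_state(): the state, without advancing time (a new reading comes with each control period).
- viewer.capture(name): name is "scene" or "side" or "wrist"; returns the picture (480x640x3 uint8, blue, green, red); there is no depth.
- viewer.camera_model(name): a dict with "fx", "fy", "cx", "cy" (pixels), "pose" (4x4, takes a point from camera to world coordinates). Camera axes: x right, y down, z forward; pixel columns grow to the right and rows downward; lengths in m; the calibration is good to about 2 mm. A picture is of the moment at which its call begins: read the wrist's pose just before it. camera_model takes no time and is no camera call; for the wrist camera it gives the pose at the moment of the call.
- job.finish_job(): hands the job in, once; it reports no verdict.
The state is a dict: "t": time; "joints": joint angles; "dq": joint speeds; "effort": joint torques, N m; "tool_pos": TCP position; "tcp_rot": TCP orientation; "contact_force": force on the tool from outside, world axes, zero at the start; "moment": the same for the moment, N m; "gripper_width": finger opening in m.
Only numpy, scipy, OpenCV 4.12 (cv2) and the standard library are available. Lean on these libraries where they do the work, as an engineer would, in place of code of your own. Each camera call takes 0.05 s, during which the arm holds its last target.

## Task

The meat tenderiser is stripped and washed. Take the square grey bearing cap that lies nearer the bladed roller and feel for its blind bore on the roller's free bearing journal (the plain round pin at its end towards the robot): if an end will not go on, turn the cap end for end, until it slides fully home, up to the shoulder. Then draw it off and finish still holding it in the gripper, quite still, bore straight up for the grease, over the cutting board and at least a hand's breadth (10 cm) above it, touching nothing else; leave the other cap, the thumb nuts and the brush where they lie.

Things in the scene. Friction and masses are not known exactly. Their poses are not given: they have to be found in the camera images.
- cap_a: grey nylon bearing cap, square block 44 x 44 x 50 mm, 100 g, lying on a long side on the board. One end, not told which, has a central blind bore, 22 mm wide, 36 mm deep; the other end is closed. Origin at the block's centre; x runs along the 50 mm length and the bore's axis, z up as it lies; the frame does NOT tell which end (+x or -x) is bored. Either cap may be the one nearer the roller.
- cap_b: grey nylon bearing cap, square block 44 x 44 x 50 mm, 100 g, lying on a long side on the board. One end, not told which, has a central blind bore, 22 mm wide, 36 mm deep; the other end is closed. Origin at the block's centre; x runs along the 50 mm length and the bore's axis, z up as it lies; the frame does NOT tell which end (+x or -x) is bored. Either cap may be the one nearer the roller.
- board: white cutting board, fixed, 360 mm along its x, 520 mm along its y, 15 mm thick; origin at the centre of its underside on the table; +y is the end towards the roller. Both caps, two thumb nuts and a brush lie on it.
- roller: stainless roller with toothed blades, 60 mm in diameter, lying level and fixed (it does not turn) in an aluminium cradle 130 x 200 mm, end plates 107 mm high. Origin on the table under the roller's middle; the roller lies along y, its axis 100 mm above the table. The free bearing journal sticks out at the -y end, roughly towards the robot; the square drive tang at the other end.
- journal_tip (a point): centre of the nose of the free journal, 100 mm above the table. The journal is a fixed plain round pin, 18 mm in diameter and 32 mm long, level along the roller's -y axis; its last 6 mm taper to 10 mm at the nose. A cap's bore has 2 mm play all round it. Axes parallel to the roller's.
- journal_shoulder (a point): centre of the shoulder (27 mm in diameter) at the root of the journal, 32 mm from its nose towards the roller's +y; a cap fully home has its bored end against it. The cradle's end plate starts 7 mm behind the shoulder. Axes parallel to the roller's.
- nut_a: steel thumb nut, 23 mm across, 17 mm high, lying on the board between the caps; bystander. Origin at the centre of its underside.
- nut_b: steel thumb nut, 23 mm across, 17 mm high, lying near the board's far long edge; bystander. Origin at the centre of its underside.
- brush: white scrubbing brush, 250 mm long, 26 mm high, along x at the board's -y end; bystander. Origin at the centre of its underside.
Not all that is in view belongs to the job. What is shaped like the cap_a but green or turquoise is not meant.

How it is judged:
By the outcome, as a careful person would: the job done as asked, in the order asked, and still so for the second after the job is handed in, while the arm keeps its last pose, push and grip.
It also fails if it takes over 61 s, if anything falls off the work surface, if the arm or the gripper's body presses on something with over 40 N, if the wrist force passes 120 N, or if a joint passes its speed limit or range.

## Working session

There is one attempt and no reset: what is moved stays moved. The work goes in short steps, Python scripts to look and compute and a tool call to move; the robot and the scene stay as the last step left them, time stands still between calls to the robot, and variables do not carry over. Pictures are saved under pics/ and viewed, and the job is handed in when it is done.

Besides the shell and the picture viewer there is one more tool, called after "Emit:" as name([rows], argument=value, ...), one row to a line, values as JSON. apply_moves: Moves the arm, as the interface text tells. Its arguments: {"type":"object","properties":{"commands":{"type":"array"},"grip_force":{"type":"number"}},"required":["commands"]}

```bash
ls; mkdir -p pics
python3 - <<'E'
from plant import telemetry, viewer, job
import cv2
print(telemetry.get_state())
for n in ["scene","side","wrist"]:
    m=viewer.camera_model(n); print(n,m)
    cv2.imwrite(f"pics/{n}0.png",viewer.capture(n))
E
```

```text
pics
{'t': 0.0, 'joints': array([ 1.27270779e+00,  3.79390816e-01,  1.73476386e+00, -8.71604782e-06,
        1.02850590e+00, -3.33165326e-02]), 'dq': array([ 0.00016299,  0.00026596, -0.00010238, -0.00204254,  0.00045515,
        0.00052674]), 'effort': array([ 2.22147937e-03, -7.63707590e+01, -4.34374559e+01,  6.51434949e-02,
        4.23585589e-02, -8.26359746e-05]), 'tool_pos': array([0.18309397, 0.67525351, 0.23530903]), 'tcp_rot': array([-0.4298477 ,  0.56192948,  0.42940483,  0.56131782]), 'contact_force': array([-0.4059579 ,  0.04554955, -0.59293684]), 'moment': array([-0.02711427,  0.02634027, -0.00893254]), 'gripper_width': 0.09160864587768834}
scene {'fx': 450.8992481975092, 'fy': 450.8992481975092, 'cx': 315.10521779105295, 'cy': 247.29379456056392, 'pose': array([[-0.47487525,  0.68463826, -0.55295926,  0.93664178],
       [ 0.88004703,  0.36708991, -0.30126769,  0.19924394],
       [-0.00327362, -0.62969473, -0.77683578,  0.70738731],
       [ 0.        ,  0.        ,  0.        ,  1.        ]])}
side {'fx': 539.3539958333054, 'fy': 539.3539958333054, 'cx': 323.1787067713643, 'cy': 240.84492472465456, 'pose': array([[ 0.85528875, -0.37091536,  0.36180512,  0.05100383],
       [-0.51810607, -0.62146182,  0.58766598, -0.71247397],
       [ 0.00687374, -0.69007753, -0.72370281,  0.9124509 ],
       [ 0.        ,  0.        ,  0.        ,  1.        ]])}
wrist {'fx': 406.51415580470393, 'fy': 406.51415580470393, 'cx': 313.82710117710593, 'cy': 241.12697233114537, 'pose': array([[ 2.60731926e-01,  9.23355997e-01,  2.81837836e-01,
         1.03423147e-01],
       [ 9.65410959e-01, -2.49150883e-01, -7.68473713e-02,
         6.97186185e-01],
       [-7.37335462e-04,  2.92125899e-01, -9.56379588e-01,
         3.83938513e-01],
       [ 0.00000000e+00,  0.00000000e+00,  0.00000000e+00,
         1.00000000e+00]])}
```

View pics/scene0.png

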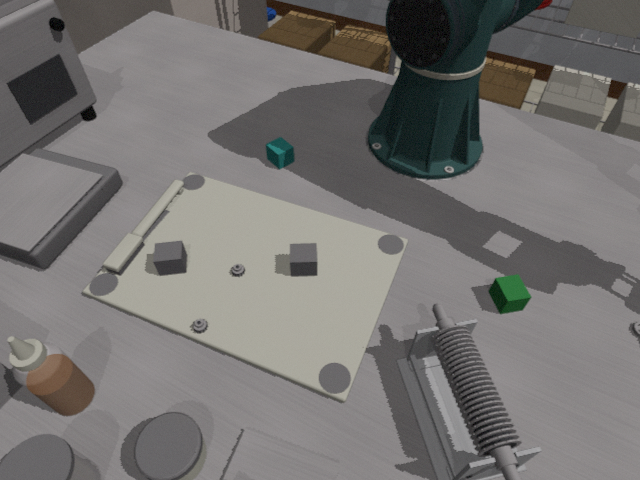

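View pics/side0.png

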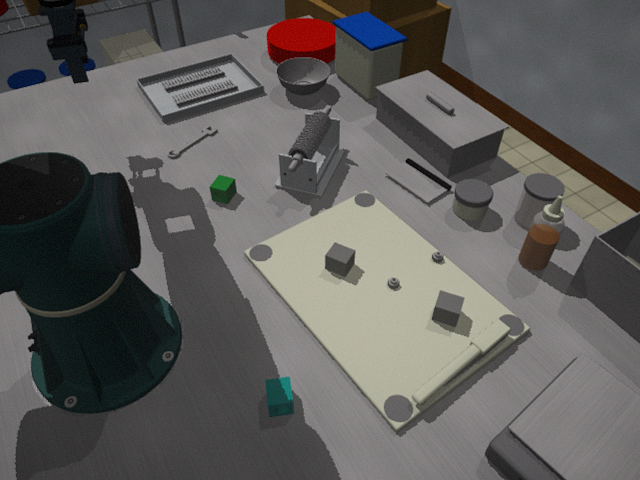

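View pics/wrist0.png

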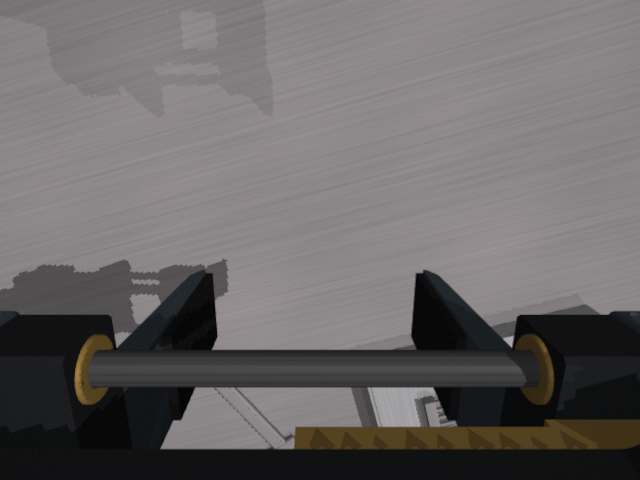

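Run:
```python
import cv2,numpy as np
s=cv2.imread("pics/scene0.png"); d=cv2.imread("pics/side0.png")
def cr(im,x,y,w,h,n,k=1.6):
    c=cv2.resize(im[y:y+h,x:x+w],None,fx=400/w,fy=400/w,interpolation=cv2.INTER_CUBIC)
    return cv2.convertScaleAbs(c,alpha=k)
a=np.hstack([cr(s,270,225,80,60,0),cr(d,305,230,80,60,0)])
b=np.hstack([cr(s,400,290,80,60,0,1.3),cr(d,265,130,80,60,0,1.3)])
cv2.imwrite("pics/crop1.png",np.vstack([a,b]))
```

```text
(no output)
```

View pics/crop1.png

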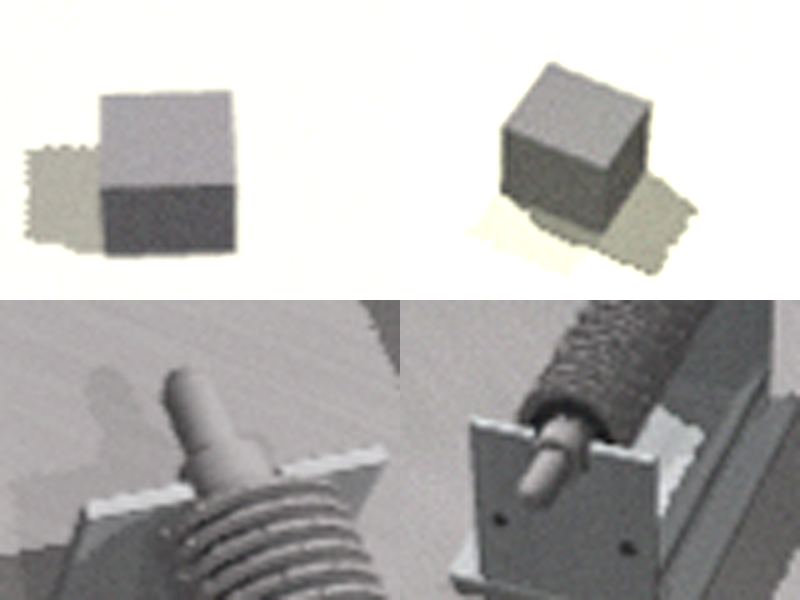

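```bash
cat > h.py <<'E'
import numpy as np
from plant import telemetry, viewer, job
def ray(n,u,v,m=None):
    m=m or viewer.camera_model(n);P=m['pose']
    d=P[:3,:3]@np.array([(u-m['cx'])/m['fx'],(v-m['cy'])/m['fy'],1]);return P[:3,3],d
def onz(n,u,v,z,m=None):
    o,d=ray(n,u,v,m);return o+d*(z-o[2])/d[2]
def tri(a,b):
    (o1,d1),(o2,d2)=a,b
    A=np.stack([d1,-d2],1);s=np.linalg.lstsq(A,o2-o1,rcond=None)[0]
    p,q=o1+d1*s[0],o2+d2*s[1];return (p+q)/2,np.linalg.norm(p-q)
E
python3 - <<'E'
from h import *
np.set_printoptions(precision=4,suppress=True)
def S(x,y,ox,oy): return ox+x/5,oy+y/5
for n,o,c in [("scene",(270,225),[(101,93),(232,91),(235,184),(104,187)]),("side",(305,230),[(151,62),(251,102),(208,168),(104,128)])]:
    p=np.array([onz(n,*S(x,y,*o),0.059)[:2] for x,y in c]);print(n,p,p.mean(0))
    e=np.roll(p,-1,0)-p;print(np.linalg.norm(e,axis=1),np.degrees(np.arctan2(e[:,1],e[:,0])))
print("tip tri",tri(ray("scene",*S(177,378,400,290)),ray("side",*S(128,492,265,130-60))))
for n,u in [("scene",S(177,80,400,290)),("side",S(128,192,265,130))]: print(n,u,onz(n,*u,0.1))
# plate top edge z .107
for n,c,o in [("scene",[(85,213),(385,152)],(400,290)),("side",[(70,118),(258,158)],(265,130))]:
    p=[onz(n,*S(x,y,*o),.107) for x,y in c];e=p[1]-p[0];print(n,p,np.linalg.norm(e),np.degrees(np.arctan2(e[1],e[0])))
# board corners & far cap
for u,v in [(190,175),(407,240),(348,402),(86,291)]: print("board",onz("scene",u,v,.015))
for u,v in [(170,243)]: print("far cap",onz("scene",u,v,.059))
for u,v in [(366,191),(245,254),(400,431),(529,328)]: print("board side",onz("side",u,v,.015))
print("nut a",onz("scene",238,270,.025),"nutb",onz("scene",200,326,.025))
E
```

```text
scene [[ 0.4892 -0.0973]
 [ 0.4653 -0.0547]
 [ 0.5031 -0.0332]
 [ 0.5267 -0.0742]] [ 0.4961 -0.0649]
[0.0488 0.0435 0.0472 0.044 ] [ 119.3308   29.6727  -60.1452 -148.2484]
side [[ 0.4978 -0.0369]
 [ 0.5221 -0.0791]
 [ 0.4857 -0.1012]
 [ 0.46   -0.0595]] [ 0.4914 -0.0692]
[0.0487 0.0426 0.0491 0.044 ] [ -59.9839 -148.6373  121.6545   30.8498]
tip tri (array([0.5608, 0.2365, 0.0366]), np.float64(0.04744639143942935))
scene (435.4, 306.0) [0.5194 0.186  0.1   ]
side (290.6, 168.4) [0.5142 0.1913 0.1   ]
scene [array([0.5813, 0.1772, 0.107 ]), array([0.5188, 0.2499, 0.107 ])] 0.09583423490504464 130.66359592972697
side [array([0.5135, 0.2481, 0.107 ]), array([0.5762, 0.1744, 0.107 ])] 0.09684379644768158 -49.5798992482388
board [ 0.392  -0.4207  0.015 ]
board [0.3404 0.0839 0.015 ]
board [0.6907 0.1218 0.015 ]
board [ 0.7335 -0.391   0.015 ]
far cap [ 0.5941 -0.296   0.059 ]
board side [0.6825 0.1096 0.015 ]
board side [0.3279 0.0713 0.015 ]
board side [ 0.3788 -0.4386  0.015 ]
board side [ 0.7282 -0.4004  0.015 ]
nut a [ 0.5673 -0.1667  0.025 ] nutb [ 0.6961 -0.1565  0.025 ]
```

Run:
```python
import cv2,numpy as np
d=cv2.imread("pics/side0.png")
c=d[238:282,318:362].astype(float)
c=np.clip((c-50)*3,0,255).astype('uint8')
c2=d[285:329,426:470].astype(float)
c2=np.clip((c2-50)*3,0,255).astype('uint8')
cv2.imwrite("pics/crop2.png",cv2.resize(np.hstack([c,c2]),None,fx=9,fy=9,interpolation=cv2.INTER_NEAREST))
print(d[250:275,345:357,1])
```

```text
[[104 102 105 104 106 100 100  99 110 113 136 181]
 [104 105 101 104 104 101 103 106  96  93 131 184]
 [102 100 103 103 104 105 101 107  92  72 139 186]
 [101 101 107 103  99 106 107  94  67  66 139 187]
 [102 103 105 105 104 101 100  77  53  83 154 189]
 [101 104 100 104 107 101  85  54  49  90 161 183]
 [105 102 107 104 104  96  66  50  51  92 162 183]
 [102 103 103 101 101  75  54  51  48  88 159 185]
 [101 105 101 101  89  53  51  53  46 103 181 183]
 [105 103 104 101  64  51  52  50  48 108 191 181]
 [106 107 105  80  53  55  52  53  48 106 190 183]
 [103 100  85  59  56  54  57  48  54 118 186 183]
 [107  99  63  54  56  57  55  54  55 123 190 183]
 [ 83  78  50  51  57  58  54  54  54 123 189 182]
 [ 63  53  54  53  60  52  56  57  71 114 156 187]
 [ 63  58  54  60  51  59  49  63  90 110 121 137]
 [ 65  56  57  61  52  52  56  74 109 107 103 103]
 [ 62  59  55  53  53  51  69 105 110 112 108 106]
 [ 60  55  51  60  58  62  93 109 110 113 107 109]
 [ 59  55  54  52  52  71 108 112 110 109 111 105]
 [ 60  52  54  52  69 102 113 103 110 108 109 108]
 [ 60  55  54  62  94 113 110 106 110 110 112 107]
 [ 58  52  58  75 112 110 112 113 110 104 112 109]
 [ 64  55  69 104 113 109 111 107 110 113 111 109]
 [ 60  63  93 110 115 111 110 108 110 106 109 108]]
```

View pics/crop2.png

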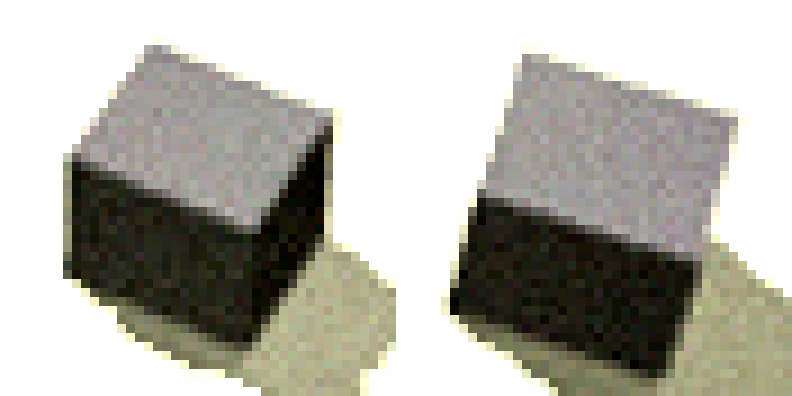

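```bash
cat >> h.py <<'E'
from scipy.spatial.transform import Rotation as R
def row(target,yaw=None,st=None):
    st=st or telemetry.get_state(); M=R.from_quat(st['tcp_rot']).as_matrix()
    s=M.T@(np.array(target)-st['tool_pos'])*1000
    y0=np.degrees(np.arctan2(M[1,2],M[0,2]))
    t=0 if yaw is None else y0-yaw
    return s.round(1),round(t,2)
def show():
    st=telemetry.get_state(); M=R.from_quat(st['tcp_rot']).as_matrix()
    print('t',round(st['t'],2),'pos',st['tool_pos'].round(4),'yaw',round(np.degrees(np.arctan2(M[1,2],M[0,2])),2),'xax',M[:,0].round(3),'F',st['contact_force'].round(2),'M',st['moment'].round(2),'w',round(st['gripper_width'],4),'j',st['joints'].round(2))
E
python3 - <<'E'
from h import *
show()
for p in [(.38,.35,.2),(.447,.015,.15)]: print(row(p,30.5))
E
```

```text
t 0.15 pos [0.1831 0.6754 0.2354] yaw 74.83 xax [-0.    -0.001 -1.   ] F [-0.28 -0.55 -0.39] M [-0.    0.08 -0.02] w 0.0912 j [ 1.27  0.38  1.73 -0.    1.03 -0.03]
(array([  35.7, -275.2, -262.5]), np.float64(44.33))
(array([  85.9, -427.5, -568.2]), np.float64(44.33))
```

Emit:
apply_moves([
  [35,-275,-262,10,1],
  [35,-275,-262,20,1],
  [35,-275,-262,30,1],
  [35,-275,-262,40,1],
  [35,-275,-262,44.3,1],
  [86,-427,-568,44.3,1],
  [86,-427,-568,44.3,1],
  [86,-427,-568,44.3,1],
  [86,-427,-568,44.3,1],
  [86,-427,-568,44.3,1],
  [86,-427,-568,44.3,1],
  [86,-427,-568,44.3,1],
  [86,-427,-568,44.3,1],
  [86,-427,-568,44.3,1],
], grip_force=20)

```text
t: 1.9
tool_pos: [0.4465, 0.0159, 0.1499]
tcp_rot: [-0.186, 0.682, 0.186, 0.682]
contact_force: [-0.2, 0.4, -0.1]
gripper_width: 0.0914
```

Run:
```python
from h import *
import cv2
show()
cv2.imwrite("pics/w1.png",viewer.capture("wrist"));m=viewer.camera_model("wrist");np.save("w1.npy",m,allow_pickle=True)
```

```text
t 1.9 pos [0.4465 0.0159 0.1499] yaw 30.51 xax [-0.  0. -1.] F [-0.22  0.39 -0.13] M [-0.06 -0.05 -0.1 ] w 0.0914 j [-0.02  0.11  2.27  0.    0.75 -0.55]
```

View pics/w1.png

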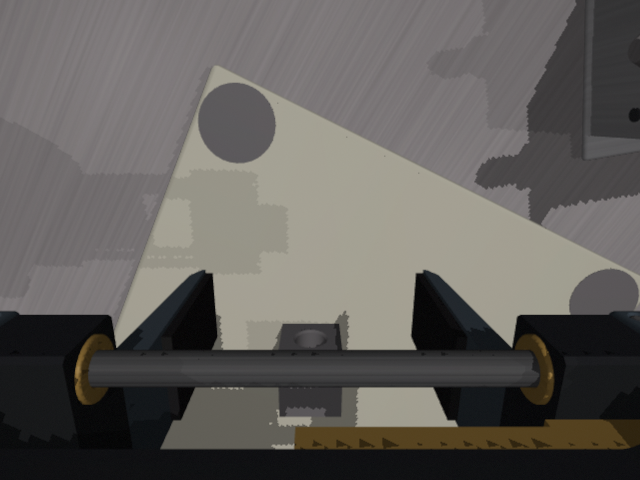

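Run:
```python
import cv2
a=cv2.imread("pics/w1.png")
cv2.imwrite("pics/c3.png",cv2.convertScaleAbs(cv2.resize(a[300:430,260:370],None,fx=5,fy=4.6,interpolation=cv2.INTER_CUBIC),alpha=1.6))
```

```text
(no output)
```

View pics/c3.png

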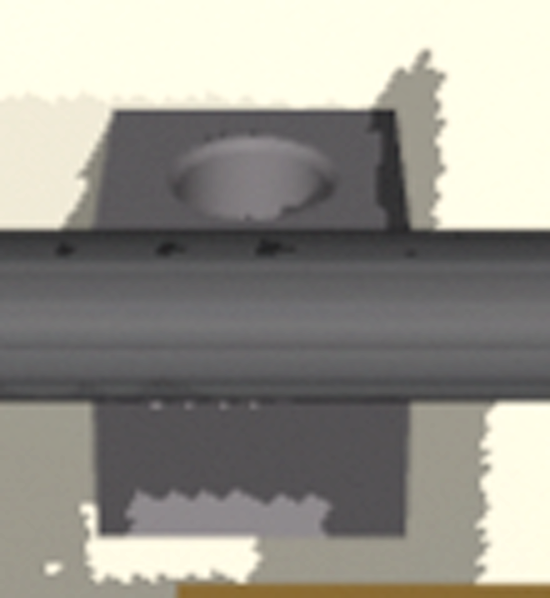

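Run:
```python
from h import *
m=viewer.camera_model("wrist")
a=[onz("",u,v,z,m) for u,v,z in [(282.6,323.7,.015),(339,323.7,.015),(280,416.3,.059),(341,416.3,.059)]]
a=np.array(a);print(a.round(4)); 
e=a[1]-a[0];f=a[3]-a[2];print(np.linalg.norm(e),np.linalg.norm(f),[np.degrees(np.arctan2(q[1],q[0])) for q in(e,f)])
n=(a[0]+a[1])/2;g=(a[2]+a[3])/2;print(n,g,(n+g)/2,np.linalg.norm((n-g)[:2]),np.degrees(np.arctan2((n-g)[1],(n-g)[0])))
c=((n+g)/2)[:2]
print(row((c[0],c[1],.040),30.5),row((c[0],c[1],.1),30.5))
```

```text
[[ 0.4621 -0.0568  0.015 ]
 [ 0.4998 -0.0344  0.015 ]
 [ 0.4875 -0.0991  0.059 ]
 [ 0.5247 -0.0771  0.059 ]]
0.04385065521700447 0.04327502315404692 [np.float64(30.61291444833843), np.float64(30.611015801568822)]
[ 0.48095876 -0.04559273  0.015     ] [ 0.50609718 -0.08809455  0.059     ] [ 0.49352797 -0.06684364  0.037     ] 0.04937960124012783 120.6029091392281
(array([110. , -95.5,  -1.7]), np.float64(0.06)) (array([ 50. , -95.5,  -1.7]), np.float64(0.06))
```

Emit:
apply_moves([
  [40,-48,-1.5,0,1],
  [50,-95.5,-1.5,0,1],
  [108,-95.5,-1.5,0,1],
  [108,-95.5,-1.5,0,1],
  [108,-95.5,-1.5,0,0.35],
  [108,-95.5,-1.5,0,0.35],
  [108,-95.5,-1.5,0,0.35],
  [108,-95.5,-1.5,0,0.35],
  [108,-95.5,-1.5,0,0.35],
], grip_force=35)

```text
t: 3.08
tool_pos: [0.4939, -0.0674, 0.0421]
tcp_rot: [-0.186, 0.682, 0.186, 0.682]
contact_force: [-0.2, -0.8, 0.2]
gripper_width: 0.044
```

Run:
```python
from h import *
show()
```

```text
t 3.08 pos [ 0.4939 -0.0674  0.0421] yaw 30.53 xax [ 0. -0. -1.] F [-0.17 -0.76  0.17] M [-0.22  0.18 -0.  ] w 0.044 j [-0.18  0.4   2.19 -0.    0.55 -0.72]
```

Run:
```python
from h import *
print(row((.4714,.150,.160),-49.5))
```

```text
(array([-117.9,  198.6,   91.1]), np.float64(80.03))
```

Emit:
apply_moves([
  [-50,0,0,0,0.3],
  [-90,20,10,10,0.3],
  [-118,60,30,20,0.3],
  [-118,100,50,30,0.3],
  [-118,140,70,40,0.3],
  [-118,198,91,50,0.3],
  [-118,198,91,60,0.3],
  [-118,198,91,70,0.3],
  [-118,198,91,80,0.3],
  [-118,198,91,80,0.3],
  [-118,198,91,80,0.3],
])

```text
t: 4.45
tool_pos: [0.4716, 0.1493, 0.1599]
tcp_rot: [0.295, 0.643, -0.295, 0.643]
contact_force: [-0.5, -0.2, -0.8]
gripper_width: 0.0441
```

Run:
```python
from h import *
import cv2
show()
w=viewer.capture("wrist");s=viewer.capture("scene");d=viewer.capture("side")
for n,i in zip("wsd",(w,s,d)): cv2.imwrite(f"pics/{n}2.png",i)
c=lambda im,x,y,W,H:cv2.resize(im[y:y+H,x:x+W],(400,300),interpolation=cv2.INTER_CUBIC)
cv2.imwrite("pics/c4.png",np.vstack([np.hstack([c(s,400,260,100,75),c(d,250,110,100,75)]),np.hstack([cv2.resize(w,(400,300)),c(w,240,270,160,120)])]))
```

```text
t 4.45 pos [0.4716 0.1493 0.1599] yaw -49.25 xax [-0. -0. -1.] F [-0.47 -0.19 -0.82] M [-0.07  0.16  0.03] w 0.0441 j [ 0.26  0.17  2.18 -0.    0.79  1.12]
```

View pics/c4.png

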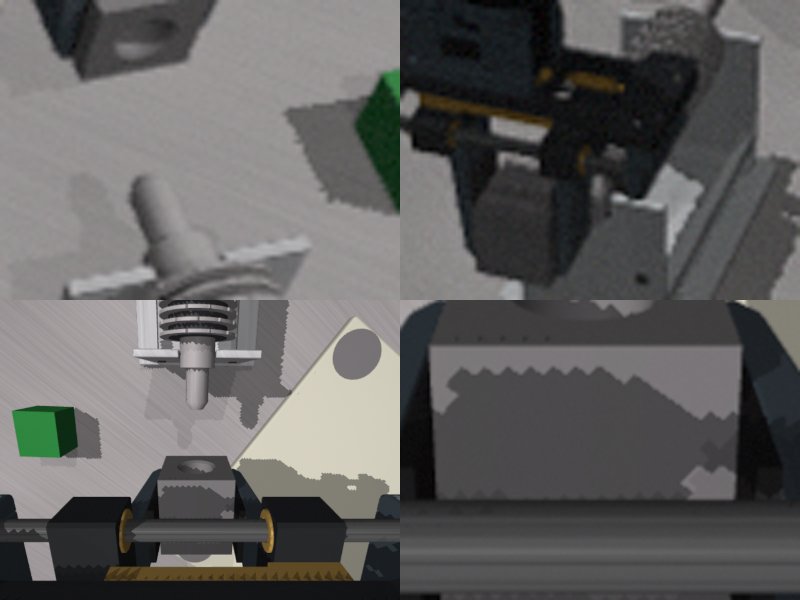

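Run:
```python
import cv2
a=cv2.imread("pics/w2.png")
cv2.imwrite("pics/c5.png",cv2.resize(a[40:190,200:400],None,fx=4,fy=4,interpolation=cv2.INTER_CUBIC))
```

```text
(no output)
```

View pics/c5.png

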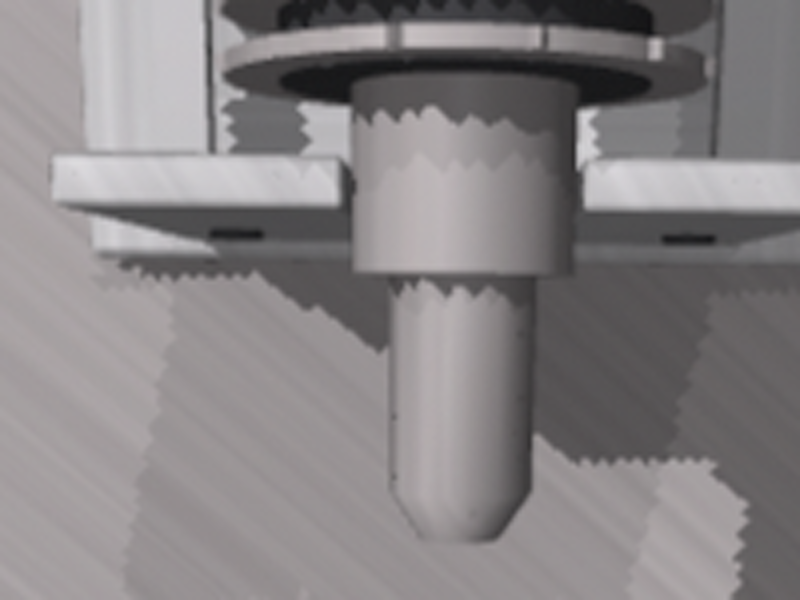

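Run:
```python
from h import *
show()
m=viewer.camera_model("wrist")
f=lambda x,y,z:onz("",200+x/4,40+y/4,z,m)
tip=f(459.5,541,.103);c1=f(461,480,.1);c2=f(462,300,.1);sh=f(463.5,272,.108)
print(tip,c1,c2,sh,np.linalg.norm((tip-sh)[:2]))
for a,b in[(tip,sh),(c1,c2),(tip,c2)]:
    e=b-a;print(np.degrees(np.arctan2(e[1],e[0])))
# plate top front edge
p,q=f(60,204,.107),f(800,211,.107);e=q-p;print(np.degrees(np.arctan2(e[1],e[0])))
p,q=f(60,156,.107),f(800,161,.107);e=q-p;print(np.degrees(np.arctan2(e[1],e[0])))
# cap: top near edge and bore face from full w2: crop (240,270) scale 2.5
g=lambda x,y,z:onz("",240+x/2.5,270+y/2.5,z,m)
a,b=g(429,345,0),g(742,345,0)
zt=telemetry.get_state()['tool_pos'][2]-.005+.022
a,b=g(429-400,345-300,zt),g(742-400,345-300,zt)
e=b-a;print("cap top edge",a,b,(a+b)/2,np.linalg.norm(e),np.degrees(np.arctan2(e[1],e[0])))
print("expected",telemetry.get_state()['tool_pos'][:2]+.025*np.array([np.cos(np.radians(40.7)),np.sin(np.radians(40.7))]))
```

```text
t 4.6 pos [0.4717 0.1493 0.1599] yaw -49.37 xax [-0. -0. -1.] F [-0.27  0.49 -0.28] M [-0.07  0.09 -0.03] w 0.0441 j [ 0.26  0.17  2.18 -0.    0.79  1.12]
[0.51425328 0.1848017  0.103     ] [0.51989014 0.18939709 0.1       ] [0.53642743 0.20348577 0.1       ] [0.53886904 0.20539833 0.108     ] 0.03209605168331621
39.92006820661074
40.42881737381962
40.117684958976476
-49.816825480278695
-49.668481390328076
cap top edge [0.47745916 0.18263154 0.17692037] [0.50609574 0.14933503 0.17692037] [0.49177745 0.16598328 0.17692037] 0.04391709227212597 -49.30290663151847
expected [0.49065439 0.16564185]
```

Run:
```python
from h import *
u=np.array([np.cos(np.radians(40.2)),np.sin(np.radians(40.2))]);n=np.array([-u[1],u[0]])
mid=np.array([.52816,.19644]);tip=np.array([.51425,.1848]);print((tip-mid)@n*1000)
tip=mid+u*((tip-mid)@u)
for d,z in[(-50,.105),(-36,.105)]:
    p=tip+u*d/1000+n*.0005;print(p,row((*p,z),-49.8))
```

```text
0.0877306629328964
[0.4757941  0.15284201] (array([54.9,  5.4,  0. ]), np.float64(0.43))
[0.48648724 0.16187841] (array([54.9, 19.4,  0.1]), np.float64(0.43))
```

Emit:
apply_moves([
  [30,5,0,0.4,0.3],
  [55,5,0,0.4,0.3],
  [55,12,0,0.4,0.3],
  [55,17,0,0.4,0.3],
  [55,17,0,0.4,0.3],
])

```text
t: 5.22
tool_pos: [0.4857, 0.1609, 0.106]
tcp_rot: [0.298, 0.641, -0.298, 0.642]
contact_force: [-0.3, 0.1, -1.6]
gripper_width: 0.044
```

Run:
```python
from h import *
import cv2
show()
w=viewer.capture("wrist");s=viewer.capture("scene");d=viewer.capture("side")
for n,i in zip("wsd",(w,s,d)): cv2.imwrite(f"pics/{n}3.png",i)
c=lambda im,x,y,W,H:cv2.resize(im[y:y+H,x:x+W],(400,300),interpolation=cv2.INTER_CUBIC)
cv2.imwrite("pics/c6.png",np.vstack([np.hstack([c(s,400,260,100,75),c(d,250,110,100,75)]),np.hstack([cv2.resize(w,(400,300)),c(w,240,200,160,120)])]))
```

```text
t 5.22 pos [0.4857 0.1609 0.106 ] yaw -49.84 xax [ 0.002  0.001 -1.   ] F [-0.31  0.13 -1.59] M [-0.06  0.13  0.04] w 0.044 j [0.27 0.29 2.16 0.   0.69 1.14]
```

View pics/c6.png

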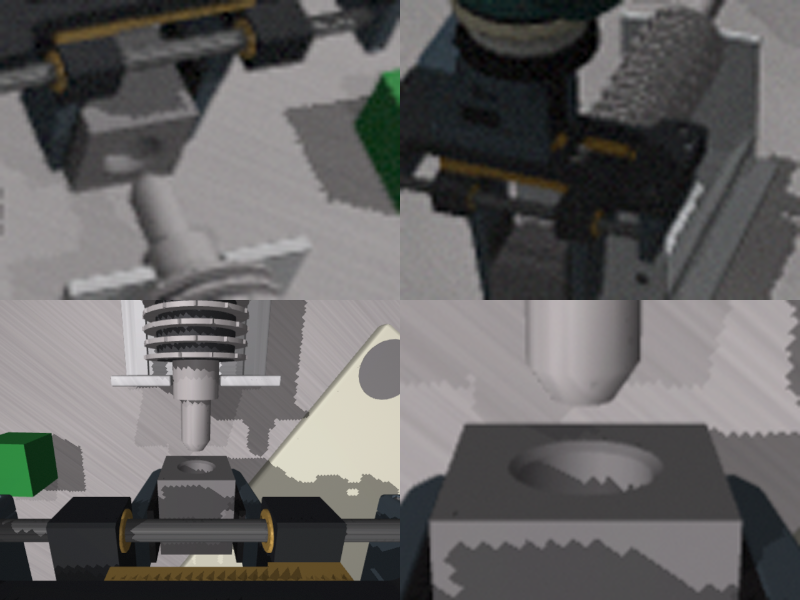

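Emit:
apply_moves([
  [1,8,0,0,0.3],
  [1,14,0,0,0.3],
  [1,20,0,0,0.3],
  [1,25,0,0,0.3],
  [1,25,0,0,0.3],
])

```text
t: 6.0
tool_pos: [0.504, 0.1768, 0.1039]
tcp_rot: [0.298, 0.641, -0.298, 0.641]
contact_force: [-0.2, -0.2, -1.3]
gripper_width: 0.0437
```

```bash
python3 -c "
from h import *
show()"
```

```text
t 6.0 pos [0.504  0.1768 0.1039] yaw -49.86 xax [ 0. -0. -1.] F [-0.21 -0.2  -1.33] M [-0.05  0.13  0.03] w 0.0437 j [ 0.29  0.33  2.12 -0.    0.7   1.16]
```

Emit:
apply_moves([
  [-1,7,0,0,0.3],
  [-1,13,0,0,0.3],
  [-1,16,0,0,0.3],
  [-1,17,0,0,0.3],
  [-1,18,0,0,0.3],
  [-1,18,0,0,0.3],
])

```text
t: 6.75
tool_pos: [0.5175, 0.1881, 0.1049]
tcp_rot: [0.298, 0.641, -0.298, 0.641]
contact_force: [-0.2, 0.3, -0.9]
gripper_width: 0.0439
```

```bash
python3 -c "
from h import *
show()"
```

```text
t 6.75 pos [0.5175 0.1881 0.1049] yaw -49.87 xax [-0. -0. -1.] F [-0.2   0.31 -0.88] M [-0.12  0.13 -0.05] w 0.0439 j [ 0.31  0.35  2.08 -0.    0.71  1.18]
```

Still free. I'll creep on in 1 mm steps until the shoulder is felt.

Emit:
apply_moves([
  [0,1,0,0,0.3],
  [0,2,0,0,0.3],
  [0,2.5,0,0,0.3],
  [0,2.5,0,0,0.3],
])

```text
t: 7.25
tool_pos: [0.5186, 0.1892, 0.1047]
tcp_rot: [0.297, 0.642, -0.299, 0.641]
contact_force: [-5.1, -5.6, 4.0]
gripper_width: 0.0437
```

```bash
python3 -c "
from h import *
show()"
```

```text
t 7.25 pos [0.5186 0.1892 0.1047] yaw -49.87 xax [-0.002 -0.001 -1.   ] F [-5.13 -5.59  3.98] M [-1.06  0.86 -0.05] w 0.0437 j [ 0.31  0.35  2.08 -0.    0.71  1.18]
```

Emit:
apply_moves([
  [0,0.7,0,0,0.3],
  [0,1.2,0,0,0.3],
  [0,1.2,0,0,0.3],
])

```text
t: 7.62
tool_pos: [0.5185, 0.1893, 0.1045]
tcp_rot: [0.297, 0.642, -0.299, 0.64]
contact_force: [-10.8, -13.0, 9.6]
gripper_width: 0.0441
```

Run:
```python
from h import *
import cv2
show()
w=viewer.capture("wrist")
cv2.imwrite("pics/w4.png",w)
cv2.imwrite("pics/c7.png",cv2.resize(w[150:310,210:410],None,fx=4,fy=3.75,interpolation=cv2.INTER_CUBIC))
```

```text
t 7.62 pos [0.5185 0.1893 0.1045] yaw -49.86 xax [-0.004 -0.002 -1.   ] F [-10.79 -13.03   9.62] M [-2.12  1.72 -0.09] w 0.0441 j [ 0.31  0.35  2.08 -0.    0.72  1.18]
```

View pics/c7.png

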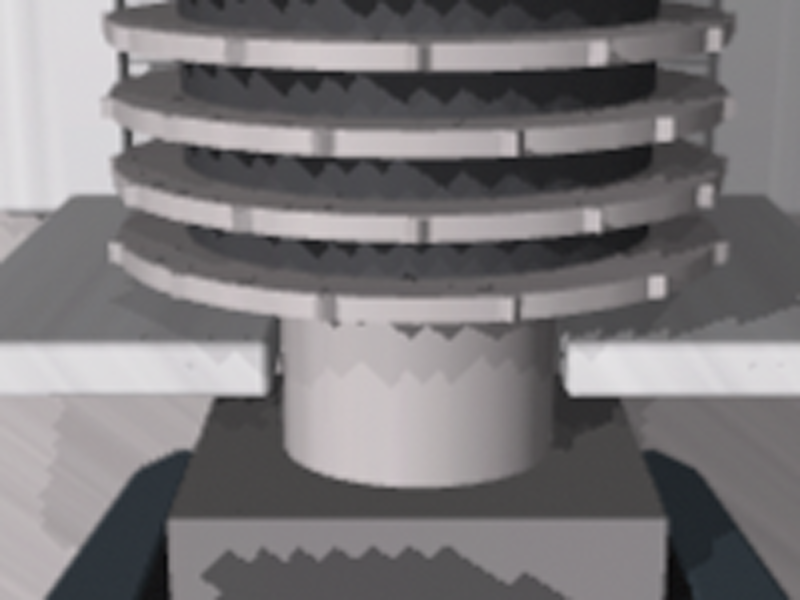

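Emit:
apply_moves([
  [0,-3,0,0,0.3],
  [0,-10,0,0,0.3],
  [0,-20,0,0,0.3],
  [0,-32,0,0,0.3],
  [0,-45,0,0,0.3],
  [0,-58,0,0,0.3],
  [0,-58,0,0,0.3],
])

```text
t: 8.55
tool_pos: [0.4752, 0.1526, 0.1049]
tcp_rot: [0.298, 0.641, -0.298, 0.641]
contact_force: [0.0, -0.2, 0.0]
gripper_width: 0.0438
```

```bash
python3 -c "
from h import *
show()
print(row((.500,-.035,.075),-49.8),row((.500,-.035,.0415),-49.8))
"
```

```text
t 8.55 pos [0.4752 0.1526 0.1049] yaw -49.9 xax [-0. -0. -1.] F [ 0.04 -0.2   0.04] M [-0.08  0.13 -0.  ] w 0.0438 j [ 0.26  0.28  2.18 -0.    0.68  1.13]
(array([  29.9, -101.8,  159.5]), np.float64(-0.1)) (array([  63.4, -101.8,  159.5]), np.float64(-0.1))
```

Emit:
apply_moves([
  [0,-40,30,0,0.3],
  [0,-60,80,0,0.3],
  [0,-80,120,0,0.3],
  [20,-102,159,0,0.3],
  [45,-102,159,0,0.3],
  [58,-102,159,0,0.3],
  [62,-102,159,0,0.3],
  [62,-102,159,0,0.3],
])

```text
t: 9.55
tool_pos: [0.5007, -0.0337, 0.0432]
tcp_rot: [0.298, 0.641, -0.298, 0.641]
contact_force: [-0.9, -0.1, -1.1]
gripper_width: 0.0437
```

```bash
python3 -c "
from h import *
show()
import cv2
s=viewer.capture('scene');d=viewer.capture('side')
c=lambda im,x,y,W,H:cv2.resize(im[y:y+H,x:x+W],(400,300),interpolation=cv2.INTER_CUBIC)
cv2.imwrite('pics/c8.png',np.hstack([c(s,270,210,100,75),c(d,305,220,100,75)]))
"
```

```text
t 9.55 pos [ 0.5007 -0.0337  0.0432] yaw -49.82 xax [ 0. -0. -1.] F [-0.94 -0.07 -1.08] M [-0.12  0.1   0.  ] w 0.0437 j [-0.11  0.4   2.18  0.    0.56  0.76]
```

View pics/c8.png

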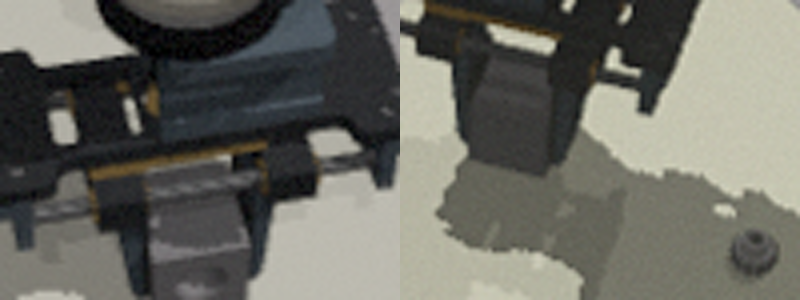

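Emit:
apply_moves([
  [1,0,0,0,0.3],
  [1,0,0,0,0.7],
  [1,0,0,0,0.7],
  [1,0,0,0,0.7],
  [-19,0,0,0,0.7],
  [-19,34,0,0,0.7],
  [-19,34,0,0,0.7],
  [-19,34,0,0,0.35],
  [-19,34,0,0,0.35],
  [-19,34,0,0,0.35],
  [-19,34,0,0,0.35],
], grip_force=3)

```text
t: 11.02
tool_pos: [0.5262, -0.0124, 0.0618]
tcp_rot: [0.298, 0.641, -0.298, 0.641]
contact_force: [0.3, 0.6, -0.8]
gripper_width: 0.0442
```

```bash
python3 -c "
from h import *
show()
import cv2
s=viewer.capture('scene');d=viewer.capture('wrist')
c=lambda im,x,y,W,H:cv2.resize(im[y:y+H,x:x+W],(400,300),interpolation=cv2.INTER_CUBIC)
cv2.imwrite('pics/c9.png',np.hstack([c(s,270,220,100,75),cv2.resize(d,(400,300))]))
"
```

```text
t 11.03 pos [ 0.5262 -0.0124  0.0618] yaw -49.89 xax [-0.  0. -1.] F [ 0.26  0.6  -0.82] M [-0.16  0.07  0.  ] w 0.0442 j [-0.07  0.4   2.13 -0.    0.61  0.8 ]
```

View pics/c9.png

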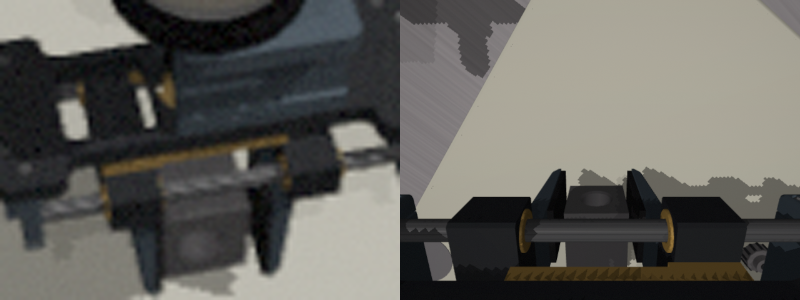

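Emit:
apply_moves([
  [-4,-3,0,0,0.35],
  [-7.5,-6.5,0,0,0.35],
  [-11,-10.5,0,0,0.35],
  [-14,-14.5,0,0,0.35],
  [-16.5,-19,0,0,0.35],
  [-18.5,-23.5,0,0,0.35],
])

```text
t: 11.88
tool_pos: [0.5083, -0.0276, 0.0806]
tcp_rot: [0.298, 0.641, -0.298, 0.641]
contact_force: [-0.8, 0.5, -1.6]
gripper_width: 0.0437
```

```bash
python3 -c "
from h import *
show()
import cv2
s=viewer.capture('scene');d=viewer.capture('side')
c=lambda im,x,y,W,H:cv2.resize(im[y:y+H,x:x+W],(400,300),interpolation=cv2.INTER_CUBIC)
cv2.imwrite('pics/c10.png',np.hstack([c(s,270,220,100,75),c(d,305,220,100,75)]))
"
```

```text
t 11.88 pos [ 0.5083 -0.0276  0.0806] yaw -49.87 xax [ 0. -0. -1.] F [-0.79  0.49 -1.65] M [-0.06  0.07 -0.  ] w 0.0437 j [-0.1   0.34  2.17 -0.    0.64  0.77]
```

View pics/c10.png

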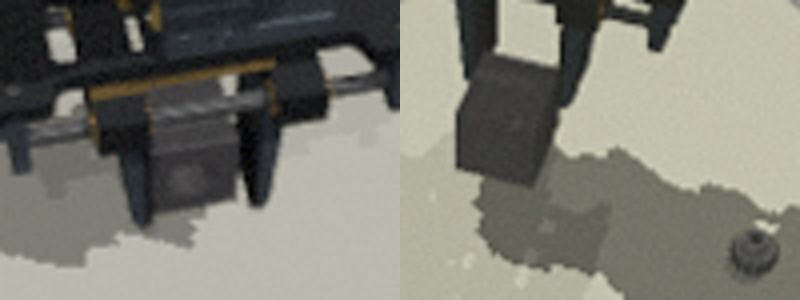

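Emit:
apply_moves([
  [10,0,0,0,0.35],
  [17,0,0,0,0.35],
  [19,0,0,0,0.35],
  [19,0,0,0,0.7],
  [19,0,0,0,0.7],
  [14,-30,0,0,0.7],
  [14,-62,0,0,0.7],
  [14,-62,0,0,0.7],
])

```text
t: 12.98
tool_pos: [0.4598, -0.068, 0.0665]
tcp_rot: [0.299, 0.641, -0.299, 0.641]
contact_force: [0.7, 0.2, 0.2]
gripper_width: 0.0637
```

```bash
python3 -c "
from h import *
show()
import cv2
s=viewer.capture('scene');d=viewer.capture('side');w=viewer.capture('wrist')
c=lambda im,x,y,W,H:cv2.resize(im[y:y+H,x:x+W],(400,300),interpolation=cv2.INTER_CUBIC)
cv2.imwrite('pics/c11.png',np.vstack([np.hstack([c(s,270,220,100,75),c(d,305,220,100,75)]),np.hstack([cv2.resize(w,(400,300)),c(w,240,240,160,120)])]))
"
```

```text
t 12.97 pos [ 0.4598 -0.068   0.0665] yaw -49.96 xax [-0.001  0.    -1.   ] F [0.7  0.16 0.24] M [-0.09  0.07  0.02] w 0.0637 j [-0.2   0.31  2.25 -0.    0.58  0.68]
```

View pics/c11.png

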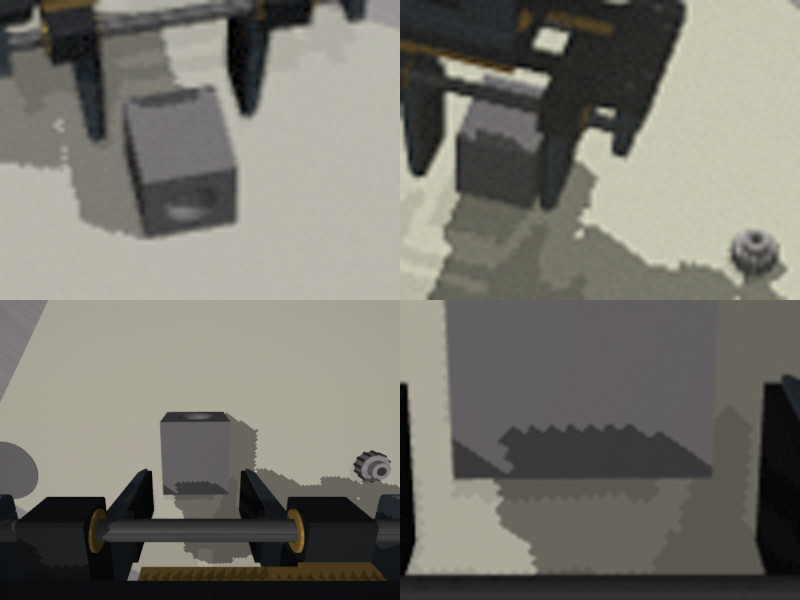

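Run:
```python
from h import *
m=viewer.camera_model("wrist")
a,b=onz("",261.6,311.2,.059,m),onz("",365.2,311.2,.059,m)
e=b-a;print(a,b,np.degrees(np.arctan2(e[1],e[0])),np.linalg.norm(e))
print(row((a+b)/2))
# bored top edge: left-bottom panel (161,421),(229,421) scale .625
a,b=onz("",161*1.6,(421-300)*1.6,.059,m),onz("",229*1.6,(421-300)*1.6,.059,m)
e=b-a;print(np.degrees(np.arctan2(e[1],e[0])),np.linalg.norm(e),row((a+b)/2))
```

```text
[ 0.45141817 -0.04756439  0.059     ] [ 0.47977264 -0.0811616   0.059     ] -49.83721451435396 0.04396303909597712
(array([7.7, 4.6, 0.2]), 0)
-49.825849433898384 0.042241289144486306 (array([ 7.8, 55. , -0.4]), 0)
```

Emit:
apply_moves([
  [0,0,0,0,0.35],
  [0,0,0,0,0.35],
  [0,0,0,0,0.35],
  [0,0,0,0,0.35],
  [-10,0,0,0,0.35],
  [-30,0,0,0,0.35],
  [-60,0,0,0,0.35],
  [-100,0,0,0,0.35],
], grip_force=10)

```text
t: 14.12
tool_pos: [0.4605, -0.0672, 0.1675]
tcp_rot: [0.298, 0.642, -0.298, 0.641]
contact_force: [-0.1, -0.5, -0.9]
gripper_width: 0.0439
```

```bash
python3 -c "
from h import *
show()
u=np.array([np.cos(np.radians(40.2)),np.sin(np.radians(40.2))]);tip=np.array([.5143,.1848])
for d,z in [(-34,.172),(-34,.161),(-49.5,.141),(-55,.1145),(-47,.09)]: print(row((*(tip+u*d/1000),z),-49.8))
"
```

```text
t 14.12 pos [ 0.4605 -0.0672  0.1675] yaw -49.87 xax [-0.001  0.    -1.   ] F [-0.06 -0.55 -0.87] M [-0.12  0.15  0.02] w 0.0439 j [-0.2   0.11  2.23 -0.    0.8   0.68]
(array([  -4.5,  169.6, -158. ]), np.float64(-0.07))
(array([   6.5,  169.6, -158. ]), np.float64(-0.07))
(array([  26.5,  154.1, -158. ]), np.float64(-0.07))
(array([  53. ,  148.6, -157.9]), np.float64(-0.07))
(array([  77.5,  156.6, -157.9]), np.float64(-0.07))
```

Emit:
apply_moves([
  [-5,42,-40,0,0.35],
  [-5,84,-80,0,0.35],
  [-5,126,-120,0,0.35],
  [-5,155,-145,0,0.35],
  [-5,170,-158,0,0.35],
  [-5,170,-158,0,0.35],
  [-5,170,-158,0,0.35],
])

```text
t: 15.0
tool_pos: [0.489, 0.162, 0.1714]
tcp_rot: [0.298, 0.641, -0.298, 0.641]
contact_force: [0.5, -0.2, -1.1]
gripper_width: 0.0436
```

```bash
python3 -c "
from h import *
show()
import cv2
s=viewer.capture('scene');d=viewer.capture('side');w=viewer.capture('wrist')
c=lambda im,x,y,W,H:cv2.resize(im[y:y+H,x:x+W],(400,300),interpolation=cv2.INTER_CUBIC)
cv2.imwrite('pics/c12.png',np.vstack([np.hstack([c(s,400,250,100,75),c(d,250,110,100,75)]),np.hstack([cv2.resize(w,(400,300)),c(w,240,240,160,120)])]))
"
```

```text
t 15.0 pos [0.489  0.162  0.1714] yaw -49.91 xax [-0. -0. -1.] F [ 0.52 -0.2  -1.1 ] M [-0.11  0.13  0.02] w 0.0436 j [ 0.27  0.18  2.14 -0.    0.82  1.15]
```

View pics/c12.png

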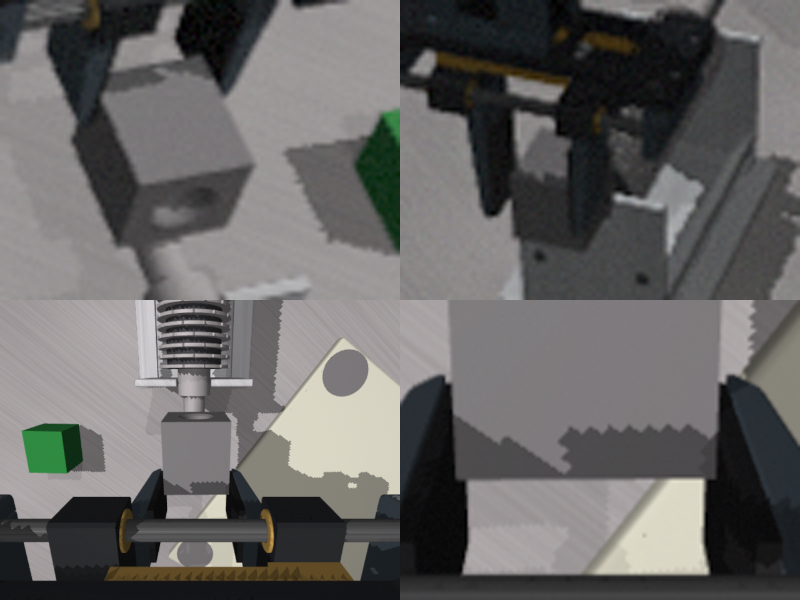

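Emit:
apply_moves([
  [6,0,0,0,0.35],
  [11,-1,0,0,0.35],
  [15,-4,0,0,0.35],
  [19,-7,0,0,0.35],
  [23,-10,0,0,0.35],
  [27,-13,0,0,0.35],
  [31,-15.5,0,0,0.35],
  [31,-15.5,0,0,0.35],
])

```text
t: 16.15
tool_pos: [0.477, 0.1529, 0.1401]
tcp_rot: [0.298, 0.641, -0.298, 0.641]
contact_force: [-0.9, -0.4, 0.8]
gripper_width: 0.0437
```

```bash
python3 -c "
from h import *
show()
import cv2
s=viewer.capture('scene');w=viewer.capture('wrist')
c=lambda im,x,y,W,H:cv2.resize(im[y:y+H,x:x+W],(400,300),interpolation=cv2.INTER_CUBIC)
cv2.imwrite('pics/c13.png',np.hstack([c(s,400,250,100,75),cv2.resize(w,(400,300))]))
"
```

```text
t 16.15 pos [0.477  0.1529 0.1401] yaw -49.87 xax [-0.001 -0.    -1.   ] F [-0.94 -0.42  0.76] M [-0.24  0.23 -0.  ] w 0.0437 j [ 0.26  0.22  2.17 -0.    0.75  1.13]
```

View pics/c13.png

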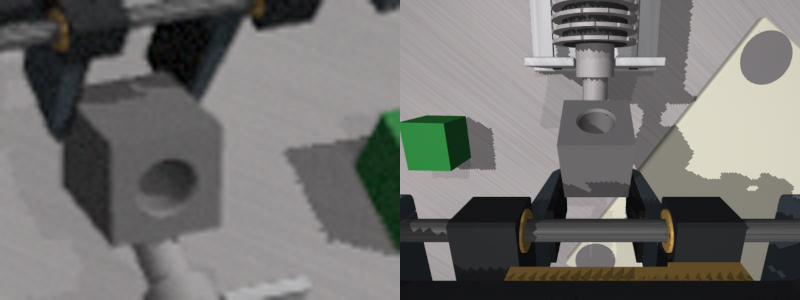

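Emit:
apply_moves([
  [5,-2,0,0,0.35],
  [10,-3.5,0,0,0.35],
  [15,-4.5,0,0,0.35],
  [20,-5.2,0,0,0.35],
  [26.5,-5.5,0,0,0.35],
  [32,-5,0,0,0.35],
  [38,-3.5,0,0,0.35],
  [38,-3.5,0,0,0.35],
])

```text
t: 17.25
tool_pos: [0.4743, 0.1507, 0.1017]
tcp_rot: [0.298, 0.642, -0.298, 0.641]
contact_force: [-1.9, -1.8, -1.5]
gripper_width: 0.044
```

```bash
python3 -c "
from h import *
show()
import cv2
s=viewer.capture('scene');w=viewer.capture('wrist')
c=lambda im,x,y,W,H:cv2.resize(im[y:y+H,x:x+W],(400,300),interpolation=cv2.INTER_CUBIC)
cv2.imwrite('pics/c14.png',np.hstack([c(s,400,250,100,75),cv2.resize(w,(400,300))]))
"
```

```text
t 17.25 pos [0.4743 0.1507 0.1017] yaw -49.87 xax [-0.001 -0.    -1.   ] F [-1.93 -1.78 -1.51] M [-0.4   0.46  0.01] w 0.044 j [ 0.26  0.28  2.19 -0.    0.67  1.13]
```

View pics/c14.png

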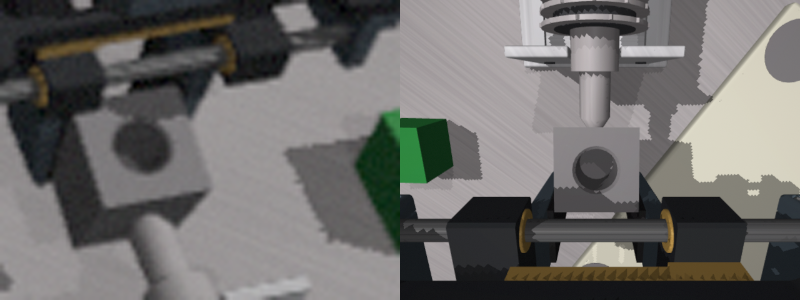

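Emit:
apply_moves([
  [6,2,0,0,0.35],
  [12,5,0,0,0.35],
  [12,7,0,0,0.35],
  [12,8.5,0,0,0.35],
  [12,8.5,0,0,0.35],
])

```text
t: 17.98
tool_pos: [0.4795, 0.1553, 0.0897]
tcp_rot: [0.297, 0.642, -0.299, 0.64]
contact_force: [-6.7, -11.5, -1.8]
gripper_width: 0.0441
```

```bash
python3 -c "
from h import *
show()
import cv2
s=viewer.capture('scene');w=viewer.capture('wrist');d=viewer.capture('side')
c=lambda im,x,y,W,H:cv2.resize(im[y:y+H,x:x+W],(400,300),interpolation=cv2.INTER_CUBIC)
cv2.imwrite('pics/c15.png',np.vstack([np.hstack([c(s,400,250,100,75),cv2.resize(w,(400,300))]),np.hstack([c(d,250,120,100,75),c(w,230,210,160,120)])]))
"
```

```text
t 17.98 pos [0.4795 0.1553 0.0897] yaw -49.87 xax [-0.004 -0.002 -1.   ] F [ -6.72 -11.53  -1.75] M [-1.97  1.35 -0.26] w 0.0441 j [ 0.27  0.32  2.17 -0.    0.66  1.14]
```

View pics/c15.png

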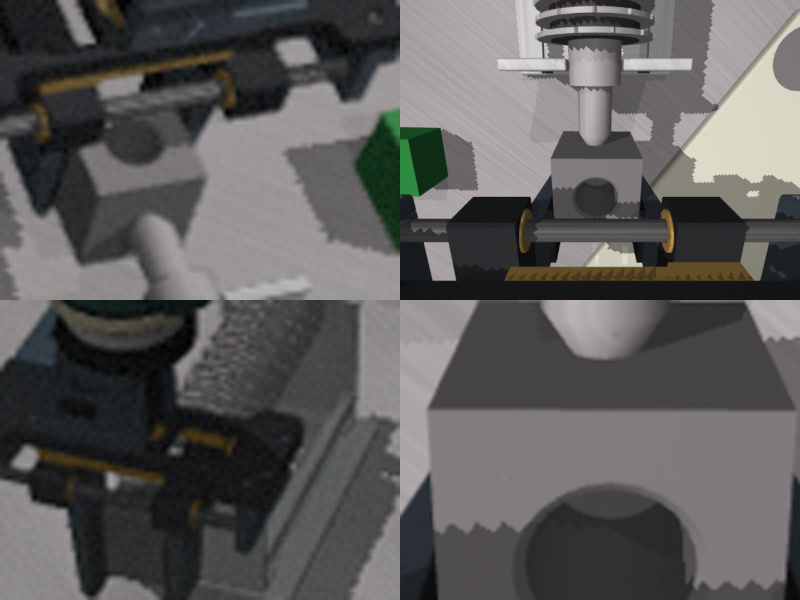

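```bash
python3 -c "
from h import *
print(row((.48,-.05,.09),-49.8),row((.48,-.05,.041),-49.8))
"
```

```text
(array([   0. , -131.9,  157.3]), np.float64(-0.07)) (array([  49. , -131.7,  157.4]), np.float64(-0.07))
```

Emit:
apply_moves([
  [0,-10,0,0,0.35],
  [0,-30,0,0,0.35],
  [0,-60,30,0,0.35],
  [0,-90,75,0,0.35],
  [0,-120,120,0,0.35],
  [5,-132,157,0,0.35],
  [30,-132,157,0,0.35],
  [44,-132,157,0,0.35],
  [48,-132,157,0,0.35],
  [48,-132,157,0,0.35],
])

```text
t: 19.38
tool_pos: [0.4813, -0.0485, 0.0426]
tcp_rot: [0.298, 0.641, -0.298, 0.641]
contact_force: [0.1, -0.5, -0.6]
gripper_width: 0.044
```

```bash
python3 -c "
from h import *
show()
import cv2
s=viewer.capture('scene');w=viewer.capture('wrist');d=viewer.capture('side')
c=lambda im,x,y,W,H:cv2.resize(im[y:y+H,x:x+W],(400,300),interpolation=cv2.INTER_CUBIC)
cv2.imwrite('pics/c16.png',np.vstack([np.hstack([c(s,270,220,100,75),cv2.resize(w,(400,300))]),np.hstack([c(d,305,220,100,75),c(w,230,210,160,120)])]))
"
```

```text
t 19.38 pos [ 0.4813 -0.0485  0.0426] yaw -49.83 xax [-0.  0. -1.] F [ 0.05 -0.48 -0.55] M [-0.12  0.13 -0.02] w 0.044 j [-0.15  0.39  2.21  0.    0.54  0.72]
```

View pics/c16.png

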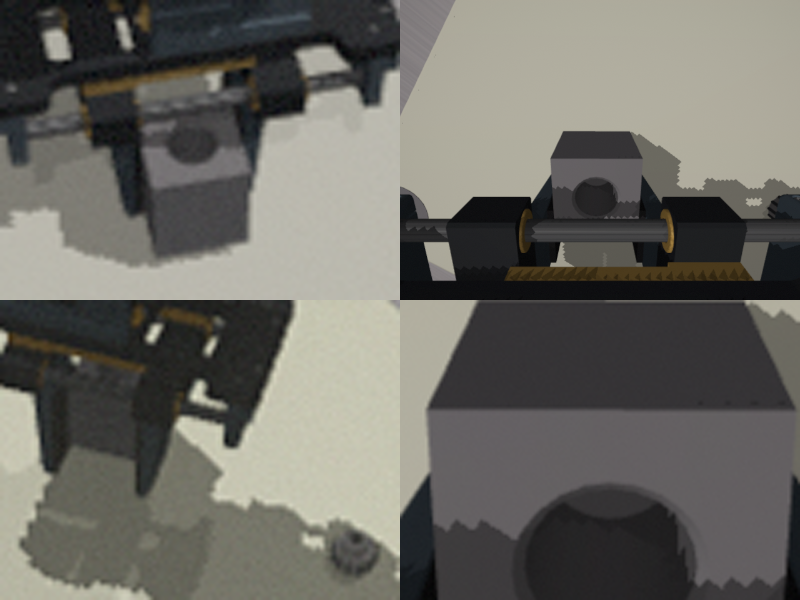

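Emit:
apply_moves([
  [1.5,0,0,0,0.35],
  [3,0,0,0,0.35],
  [4,0,0,0,0.35],
  [4,0,0,0,0.35],
])

```text
t: 20.02
tool_pos: [0.4814, -0.0488, 0.0383]
tcp_rot: [0.298, 0.641, -0.298, 0.641]
contact_force: [-0.4, 0.6, -0.7]
gripper_width: 0.0439
```

```bash
python3 -c "
from h import *
show()"
```

```text
t 20.02 pos [ 0.4814 -0.0488  0.0383] yaw -49.87 xax [-0.  0. -1.] F [-0.44  0.63 -0.75] M [-0.07  0.19 -0.05] w 0.0439 j [-0.15  0.4   2.21 -0.    0.53  0.72]
```

Emit:
apply_moves([
  [0.5,0,0,0,0.7],
  [0.5,0,0,0,0.7],
  [0.5,0,0,0,0.7],
])

```text
t: 20.4
tool_pos: [0.4815, -0.0489, 0.038]
tcp_rot: [0.298, 0.641, -0.298, 0.641]
contact_force: [-0.1, 0.2, -0.2]
gripper_width: 0.0639
```

```bash
python3 -c "
from h import *
show()
import cv2
s=viewer.capture('scene');w=viewer.capture('wrist')
c=lambda im,x,y,W,H:cv2.resize(im[y:y+H,x:x+W],(400,300),interpolation=cv2.INTER_CUBIC)
cv2.imwrite('pics/c17.png',np.hstack([c(s,270,220,100,75),c(w,230,180,160,120)]))
"
```

```text
t 20.4 pos [ 0.4815 -0.0489  0.038 ] yaw -49.87 xax [ 0. -0. -1.] F [-0.07  0.24 -0.22] M [-0.08  0.12 -0.01] w 0.0639 j [-0.15  0.4   2.21 -0.    0.53  0.72]
```

View pics/c17.png

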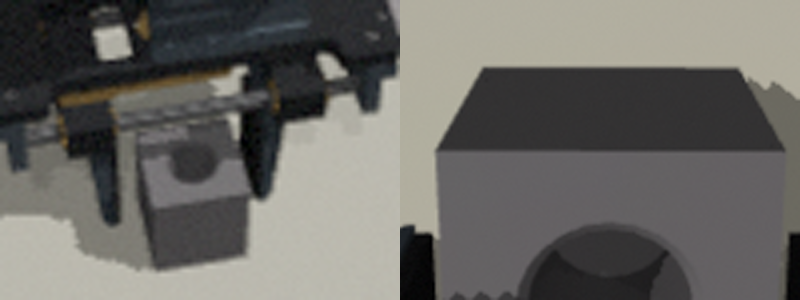

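Run:
```python
from h import *
m=viewer.camera_model("wrist")
for x0,x1,y,z in[(437,785,150,.065),(484,740,68,.015)]:
    a,b=[onz("",230+(x-400)/2.5,180+y/2.5,z,m) for x in(x0,x1)]
    e=b-a;print(np.degrees(np.arctan2(e[1],e[0])),np.linalg.norm(e),row((a+b)/2))
```

```text
-49.812361145061686 0.043479668393849945 (array([-27. ,  46.7,   0.5]), 0)
-49.81280940575207 0.04405828651546776 (array([23. , 46.3,  0.7]), 0)
```

Emit:
apply_moves([
  [-8,12,0.5,0,0.7],
  [-8,24.5,0.5,0,0.7],
  [-8,24.5,0.5,0,0.7],
  [-8,24.5,0.5,0,0.35],
  [-8,24.5,0.5,0,0.35],
  [-8,24.5,0.5,0,0.35],
  [-8,24.5,0.5,0,0.35],
  [-8,24.5,0.5,0,0.35],
  [-20,24.5,0.5,0,0.35],
  [-50,24.5,0.5,0,0.35],
  [-90,24.5,0.5,0,0.35],
  [-130,24.5,0.5,0,0.35],
  [-155,24.5,0.5,0,0.35],
  [-160,24.5,0.5,0,0.35],
  [-160,24.5,0.5,0,0.35],
  [-160,24.5,0.5,0,0.35],
  [-160,24.5,0.5,0,0.35],
], grip_force=30)

```text
t: 22.62
tool_pos: [0.5001, -0.0334, 0.197]
tcp_rot: [0.298, 0.642, -0.298, 0.641]
contact_force: [0.4, 0.1, -0.5]
gripper_width: 0.044
```

```bash
python3 -c "
from h import *
show()
import cv2
s=viewer.capture('scene');w=viewer.capture('wrist');d=viewer.capture('side')
cv2.imwrite('pics/sf.png',s)
c=lambda im,x,y,W,H:cv2.resize(im[y:y+H,x:x+W],(400,300),interpolation=cv2.INTER_CUBIC)
cv2.imwrite('pics/c18.png',np.vstack([np.hstack([cv2.resize(s,(400,300)),cv2.resize(w,(400,300))]),np.hstack([cv2.resize(d,(400,300)),c(s,270,180,120,90)])]))
"
```

```text
t 22.62 pos [ 0.5001 -0.0334  0.197 ] yaw -49.87 xax [-0.002  0.    -1.   ] F [ 0.42  0.07 -0.54] M [-0.07  0.16 -0.03] w 0.044 j [-0.11  0.12  2.15  0.    0.87  0.76]
```

View pics/c18.png

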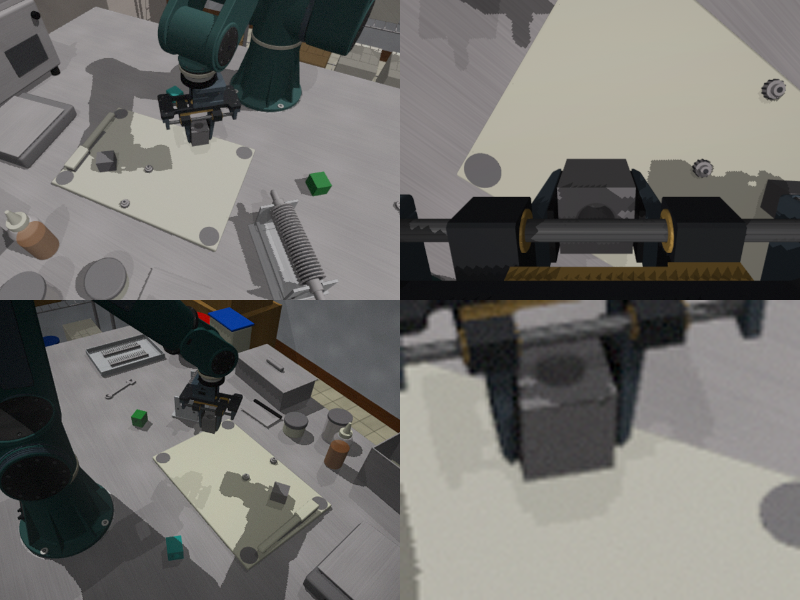

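Emit:
apply_moves([
  [0,0,0,0,0.35],
  [0,0,0,0,0.35],
  [0,0,0,0,0.35],
  [0,0,0,0,0.35],
])

```text
t: 23.28
tool_pos: [0.5005, -0.0334, 0.198]
tcp_rot: [0.298, 0.641, -0.298, 0.641]
contact_force: [0.2, -0.0, -1.0]
gripper_width: 0.0442
```

```bash
python3 -c "
from h import *
show();print(telemetry.get_state()['dq'].round(4))
print(job.finish_job())"
```

```text
t 23.27 pos [ 0.5005 -0.0334  0.198 ] yaw -49.87 xax [ 0.  0. -1.] F [ 0.16 -0.04 -0.98] M [-0.11  0.08 -0.04] w 0.0442 j [-0.11  0.12  2.15  0.    0.87  0.76]
[-0.0002  0.0032 -0.0001 -0.0006 -0.0012 -0.0014]
the job is handed in; nothing more can be done
None
```

The job is handed in at about 23 s of the 61 s allowed; no verdict was reported.

**Fitting:** I took the grey cap nearer the roller. The wrist camera showed which end was bored, so I offered that end to the journal first. It slid on freely, with no end-for-end turn needed. At the shoulder it stopped, and I pressed about 17 N in the axial direction. The tool was within about 0.2 mm of the expected home position, and the picture showed the bored end against the shoulder. I then drew it off.

**Turning the bore up:** The tool can only turn about the vertical.
- My first try was to let the cap swing under its own weight in a light 3 N grip. It did not turn.
- I then gripped the closed end and levered the cap upright against the journal nose, with at most about 13 N of force.
- I stood it on the board, where the top and bottom edges lined up to 0.4 mm, so it was upright. I re-gripped it square at 30 N and lifted it.

**Last checks:**
- The cap is held at 44 mm jaw opening, bore up.
- Its underside is about 15 cm above the board, and about 12 cm inside the board's nearest edge.
- The measured force is only about the cap's own weight, and joint speeds are nearly zero.
- In the last pictures the other cap, both nuts and the brush lie where they were.

The scene and side cameras disagreed by about 5 to 7 mm at the start, so I relied on the wrist camera for position.

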